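Hold down the recessed reset button of a bench unit

ROBOT

A 7-joint arm with a two-finger parallel gripper is mounted at the origin on the work surface. World frame = base frame: x ahead of the robot, y to its left, z up, the work surface at z = 0. Lengths are in m, angles in rad, forces in N, time in s.
With the tool pointing down it reaches from about 0.4 to 0.85 m from the base axis. Payload 10.4 kg.
Tool frame: the origin (TCP) lies at the very end of the fingers, on their centre line; the grasp point (between the pads) lies 19 mm behind it; z points along the fingers, y is the line along which they close (so a half turn about z gives the same grasp; the last joint's range is limited). The gripper opens to 87 mm and grips with 3 to 60 N. Pads are 19 mm wide; open, the fingers measure 117 mm over their backs; the gripper's body (75 mm by 190 mm) begins 51 mm behind the grasp point.
Start: joints at [-1.226, 0.332, -0.065, 1.46, 0.022, 1.35, -0.088], TCP at [0.225, 0.583, 0.223] pointing down, gripper open.
Joint ranges: [-2.6, 2.6], [-0.5, 2.12], [-1.47, 1.34], [0.16, 2.42], [-1.27, 4.41], [0.06, 2.06], [-2.6, 2.6]. Speed limits (rad/s): [2.22, 2.22, 2.79, 2.79, 3.14, 3.14, 3.14].

INTERFACE

Orientations are given as a unit quaternion [x, y, z, w].
In Python, from bench import r gives the robot as it stands.
- The arm moves only by the shell command python3 -m crank 'ROWS' [FORCE]. ROWS is JSON, a list that holds one entry, the list of rows, each a list of 5 numbers: the shift along the tool's x, y, z in mm, then the turn about the tool's z in degrees, then the opening, from -1 (shut) to 1 (fully open). A call has 1 to 20 rows; each row is the pose to reach, as a shift and turn from the pose commanded when the call began, along the tool's axes at that moment; what a row does not reach only later rows make up. A row lasts 1/10 s, in which the tool goes at most 50 mm and 8.59 degrees, less where a joint would pass 70% of its speed; a pose out of reach is approached as far as the arm can. A call with a gripper value outside its range is refused whole. The fingers move at their own pace and stop on an object; FORCE is the grip in N (left out, the last holds). Time passes only in rows, so rows that repeat a pose let the fingers close. It gives the time, the measured TCP pose, the force, the opening and the grip force at its end, in the units of the state.
- r.read_state(): the state, without advancing time (a new reading comes with each control period).
- r.camera(name): name is "scene" or "top"; returns a dict with "image" (420x560x3 uint8, red, green, blue), "vfov" (degrees; the focal length in pixels is half the picture's height over the tangent of half this angle, whatever the lens; pixels are square), "cx", "cy" (the principal point, pixels), "eye" and "attitude" of the camera in the world. Camera axes: x right, y down, z forward; pixel columns grow to the right and rows downward; lengths in m; the calibration is good to about 2 mm. A picture is of the moment at which its call begins. There is no depth.
- r.close_job(): hands the job in; it is judged then, once.
The state is a dict: "time": time; "joint_positions": joint angles; "joint_vel": joint speeds; "joint_torque": joint torques, N m; "ee_pos": TCP position; "eef_rot": TCP orientation; "ft_force": force on the tool from outside, world axes, zero at the start; "torque": the same for the moment, N m; "width": finger opening in m; "grip_force": force on a finger pad.
Only numpy, scipy, OpenCV 4.12 (cv2) and the standard library are available. Lean on these libraries where they do the work, as an engineer would, in place of code of your own. Each camera call takes 0.05 s, during which the arm holds its last target. There are 200 camera calls.

TASK

A steel cup has been left standing over the reset hole in the top of the grey bench unit: hang it by its handle on the hook of the stand and let go of it. Then take the stylus out of its block, reach its thin end through the hole and press the recessed button all the way down with it. Finish while still holding the stylus with the button pressed down, the cup still hanging and the other tools left where they were.

Things in the scene. Friction and masses are not known exactly. Their poses are not given: they have to be found in the camera images.
- unit: Grey bench instrument, a fixed flat box 200 (x) x 160 (y) x 60 mm high; origin at the centre of its underside, z up. The vent slots are on the +x half of its top. Its top is flat, with the round reset hole in it.
- reset_hole (a point): Centre of the mouth of the round reset hole, level with the unit's top (60 mm above the table); at x -20, y +20 mm in the unit's frame. Hole 14 mm across, straight down. At the start the cup stands over it. The white button, 12 mm across, lies inside with its top 12 mm below the mouth.
- reset_button (a joint): Travel of the recessed button in m: 0 at rest, 0.005 fully down (its top then 17 mm below the mouth). Sprung: starts to move at about 1.2 N, fully down takes about 4.2 N, returns when let go.
- cup_mid (a point): Centre of the steel cup, on its axis and half-way up. Cup 54 mm outer diameter, 75 mm tall, open top, wall 3 mm, about 0.12 kg, standing upright on the unit. z is the cup's axis (up), y points to its handle: a D-shaped loop of 6 mm round bar in the y-z plane, standing out to 62 mm from the axis. Upper bar centred 65 mm and lower bar 20 mm above the cup's underside.
- cup_loop (a point): Centre of the opening of the cup's handle, 43 mm from the cup's axis along its y and 42.5 mm above its underside. The opening is 39 mm high and 29 mm wide; a rod passes through it along the cup's x.
- hook: Fixed hook stand: dark base plate 130 (x) x 90 (y) x 10 mm, 12 mm thick post at x +55 mm, 176 mm high. From the post's top a hook of 8 mm round rod runs towards -x of this frame. Origin under the centre of the base plate.
- hook_seat (a point): Middle of the hook's level part, on the rod's axis, 160 mm above the table. The level part runs 38 mm towards +x (post side) and 27 mm towards -x of the stand's frame; the free end then turns up to 39 mm towards -x, its top 18 mm above the rod's axis. The post is 63 mm towards +x. A cup let go on the hook swings down about the rod and hangs by the upper handle bar.
- block: Fixed black stylus block 70 x 70 x 50 mm high, with one 8 mm hole straight down in the middle of its top; origin at the centre of its underside.
- stylus_mid (a point): Centre of the stylus's round grey handle (14 mm diameter, 70 mm long), half-way up it. The stylus stands upright in its block, the handle's lower end resting on the block's top (handle centre 85 mm above the table). z is its axis, pointing away from the tip. 35 g.
- stylus_tip (a point): Tip of the stylus's thin steel shaft (6 mm diameter, 45 mm long below the handle); 80 mm below the handle's centre along its axis. At the start it is inside the block.
- torch: Bystander: black torch standing upright, 34 mm diameter, 122 mm tall; origin under its centre.
- multimeter: Bystander: yellow multimeter lying flat, 150 x 85 x 45 mm; origin under its centre.
- pliers: Bystander: orange-handled pliers lying on the table, about 170 mm long along x, 60 mm wide, 12 mm high; origin near their middle.
There are look-alikes about, which are no part of the job. Leave any pink or turquoise look-alike of the part that bears cup_mid alone.

How it is judged:
By the outcome, as a careful person would: the job done as asked, in the order asked, and still so for the second after the job is handed in, while the arm keeps its last pose, push and grip.
It also fails if it takes over 54 s, if anything falls off the work surface, if the arm or the gripper's body presses on something with over 40 N, if the wrist force passes 120 N, or if a joint passes its speed limit or range.

## Working session

There is one attempt and no reset: what is moved stays moved. The work goes in short steps, Python scripts to look and compute and a shell command to move; the robot and the scene stay as the last step left them, time stands still between calls to the robot, and variables do not carry over. Pictures are saved under pics/ and viewed, at most 10 in all, crops included, and the job is handed in when it is done.

```bash
mkdir -p pics; ls; python3 - <<'E'
from bench import r
import cv2,pickle
d={}
for n in("scene","top"):
    c=r.camera(n);d[n]=c
    cv2.imwrite(f"pics/{n}0.png",c["image"][:,:,::-1])
    print(n,{k:v for k,v in c.items() if k!="image"})
pickle.dump(d,open("cam0.pkl","wb"))
s=r.read_state();print(s)
E
```

```text
pics
scene {'vfov': 53.643981564921354, 'cx': 276.91737664371016, 'cy': 213.7537216497209, 'eye': array([ 1.00044388, -0.457215  ,  0.73726172]), 'attitude': array([ 0.84423129,  0.35735053, -0.15316397, -0.36893755])}
top {'vfov': 50.65112244208993, 'cx': 279.69516430084013, 'cy': 209.28249666486866, 'eye': array([0.35497211, 0.01061393, 1.20061765]), 'attitude': array([-0.70476456,  0.70476802, -0.06571089,  0.04786466])}
{'time': 0.1, 'joint_positions': array([-1.22556169,  0.33282468, -0.06470393,  1.46082923,  0.02161681,
        1.34990901, -0.08849818]), 'joint_vel': array([-0.00012803, -0.00224568, -0.00052702, -0.00451182, -0.00021761,
       -0.00093461,  0.00059852]), 'joint_torque': array([ 1.50705626e-03, -6.24551010e+01,  2.46630219e-02, -3.90712631e+01,
       -6.14617020e-02,  3.64584010e-02,  5.73289026e-05]), 'ee_pos': array([0.22463187, 0.58287487, 0.22183694]), 'eef_rot': array([ 1.82868488e-01,  9.83137178e-01, -6.31922858e-04, -8.10847042e-05]), 'ft_force': array([0.47491148, 0.39459146, 0.3269079 ]), 'torque': array([-0.01785967,  0.0603501 , -0.02345518]), 'grip_force': 0.0, 'width': 0.08678925302081135}
```

View pics/scene0.png

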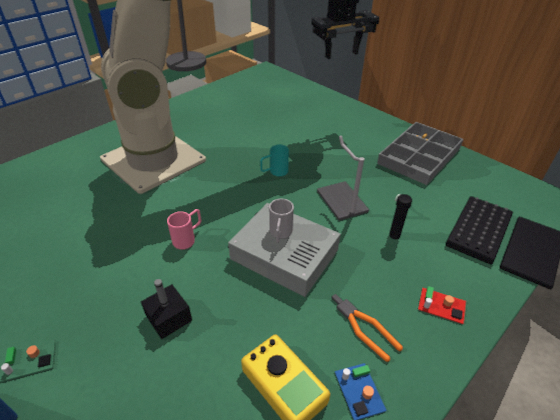

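View pics/top0.png

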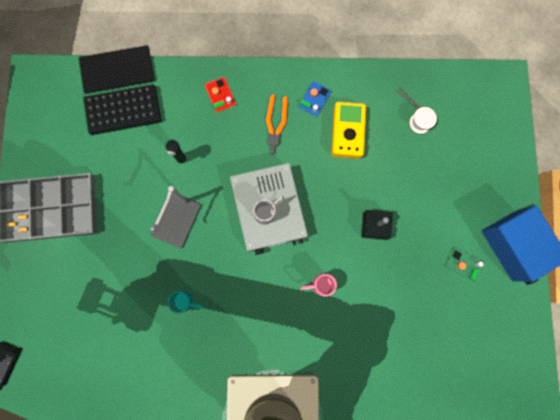

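The scene view shows the unit at about (285,245) with the cup on it at (281,218), the block at (167,310) and the hook at (350,175). The top view shows the unit at (268,207), the cup rim at (264,210) with its handle to the right, the block at (377,224) and the stand plate at (175,217). Next I'll crop in for detail.

```bash
cat > h.py <<'E'
import numpy as np,cv2,pickle
from scipy.spatial.transform import Rotation as R
def K(c):
    h=c["image"].shape[0];f=h/2/np.tan(np.radians(c["vfov"])/2);return f
def proj(c,P):
    q=R.from_quat(c["attitude"]).inv().apply(np.atleast_2d(P)-c["eye"]);f=K(c)
    return np.c_[c["cx"]+f*q[:,0]/q[:,2],c["cy"]+f*q[:,1]/q[:,2]]
def ray(c,uv):
    uv=np.atleast_2d(np.array(uv,float));f=K(c)
    return R.from_quat(c["attitude"]).apply(np.c_[(uv[:,0]-c["cx"])/f,(uv[:,1]-c["cy"])/f,np.ones(len(uv))])
def onz(c,uv,z):
    d=ray(c,uv);return c["eye"]+d*((z-c["eye"][2])/d[:,2])[:,None]
def tri(c1,u1,c2,u2):
    A=np.zeros((3,3));b=np.zeros(3)
    for c,u in((c1,u1),(c2,u2)):
        d=ray(c,u)[0];d/=np.linalg.norm(d);M=np.eye(3)-np.outer(d,d);A+=M;b+=M@c["eye"]
    return np.linalg.solve(A,b)
E
python3 - <<'E'
from h import *
d=pickle.load(open("cam0.pkl","rb"))
for n,c in d.items():
    print(n,proj(c,[[0,0,0],[.225,.583,.223]]).round(1).tolist())
t,s=d["top"]["image"],d["scene"]["image"]
up=lambda im,x,y,w,h:cv2.resize(im[y:y+h,x:x+w],(400,300),interpolation=cv2.INTER_CUBIC)
M=np.vstack([np.hstack([up(t,225,155,100,75),up(t,140,165,100,75)]),np.hstack([up(s,225,185,120,90),up(s,300,125,120,90)])])
cv2.imwrite("pics/m.png",M[:,:,::-1])
c=d["top"];hsv=cv2.cvtColor(t,cv2.COLOR_RGB2HSV)
def cont(m,x,y,w,h):
    k=np.zeros_like(m);k[y:y+h,x:x+w]=m[y:y+h,x:x+w]
    return max(cv2.findContours(k,0,2)[0],key=cv2.contourArea)
g=((hsv[...,1]<60)&(hsv[...,2]>110)).astype(np.uint8)
q=cv2.boxPoints(cv2.minAreaRect(cont(g,215,150,110,110)));p=onz(c,q,.06)
print("unit",q.round(1).tolist(),p.round(4).tolist(),np.linalg.norm(np.diff(p,axis=0),axis=1))
b=(hsv[...,2]<45).astype(np.uint8)
q=cv2.boxPoints(cv2.minAreaRect(cont(b,350,200,50,45)));print("block",q.round(1).tolist(),onz(c,q,.05).round(4).tolist())
g2=((hsv[...,1]<60)).astype(np.uint8)
q=cv2.boxPoints(cv2.minAreaRect(cont(g2,145,180,60,70)));p=onz(c,q,.01);print("plate",q.round(1).tolist(),p.round(4).tolist(),np.linalg.norm(np.diff(p,axis=0),axis=1))
E
```

```text
scene [[153.5, 158.8], [341.9, 54.3]]
top [[272.3, 422.7], [-5.1, 344.7]]
unit [[228.89999389648438, 176.10000610351562], [290.20001220703125, 161.6999969482422], [308.0, 237.1999969482422], [246.6999969482422, 251.6999969482422]] [[0.6282, 0.1149, 0.06], [0.6681, -0.0466, 0.06], [0.467, -0.0914, 0.06], [0.4299, 0.0663, 0.06]] [0.16642569 0.20596556 0.16204189]
block [[361.5, 236.0], [363.8999938964844, 210.10000610351562], [392.0, 212.60000610351562], [389.70001220703125, 238.5]] [[0.4714, -0.2326, 0.05], [0.54, -0.2411, 0.05], [0.5333, -0.3155, 0.05], [0.4647, -0.3064, 0.05]]
plate [[147.3000030517578, 233.60000610351562], [169.0, 184.6999969482422], [202.8000030517578, 199.6999969482422], [181.10000610351562, 248.60000610351562]] [[0.4816, 0.3347, 0.01], [0.6155, 0.2819, 0.01], [0.5741, 0.1892, 0.01], [0.4414, 0.2435, 0.01]] [0.14390643 0.10156526 0.1433345 ]
```

View pics/m.png

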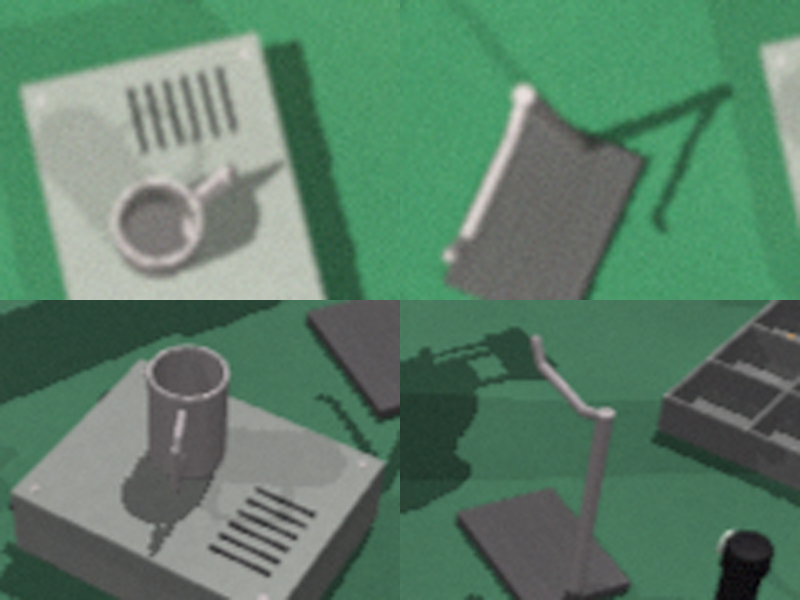

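The crops show these points:
- **Cup:** rim centre at top (264.3,211) and scene (281,206.6); handle end at top (282.5,197.5).
- **Hook:** post top at top (170.8,188.8) and scene (360,158.6); hook tip at top (152.5,229.3) and scene (341,137).

```bash
python3 - <<'E'
from h import *
d=pickle.load(open("cam0.pkl","rb"));t,s=d["top"],d["scene"]
p=lambda n,a:print(n,np.round(a,4).tolist())
p("cup rim top",onz(t,[264.3,211],.135));p("rim scene",onz(s,[281.1,206.6],.135));p("rim tri",tri(t,[264.3,211],s,[281.1,206.6]))
h=tri(t,[282.,198],s,[279.8,219]);p("handle end tri",h);p("handle onz",onz(t,[282,198],.126))
a=tri(t,[170.75,188.75],s,[360,158.6]);b=tri(t,[152.5,229.25],s,[341.1,137.]);p("post",a);p("tip",b)
p("post z.172",onz(t,[170.75,188.75],.174));p("tip z",onz(t,[152.5,229.25],.178))
p("sty onz",onz(t,[385,221],.12))
# gray parts: fits in ROI
hs=cv2.cvtColor(s["image"],cv2.COLOR_RGB2HSV);ht=cv2.cvtColor(t["image"],cv2.COLOR_RGB2HSV)
def cen(hh,x,y,w,h,f):
    m=np.zeros(hh.shape[:2],np.uint8);m[y:y+h,x:x+w]=f(hh)[y:y+h,x:x+w];c=max(cv2.findContours(m,0,1)[0],key=cv2.contourArea);r=cv2.minAreaRect(c);return r
f=lambda hh:(hh[...,2]>75)&(hh[...,1]<90)
print("sty",cen(ht,355,205,45,40,f),cen(hs,145,275,35,30,f))
# shadow-free unit center
q=onz(t,[[228.9,176.1],[290.2,161.7],[308,237.2],[246.7,251.7]],.06);c=q.mean(0)[:2];e=(q[1]-q[2]+q[0]-q[3])[:2];y=np.arctan2(e[1],e[0]);p("unit yaw",[c[0],c[1],np.degrees(y)])
p("hole",c+np.array([[np.cos(y),-np.sin(y)],[np.sin(y),np.cos(y)]])@[-.02,.02])
up=cv2.resize(t["image"][195:250,345:410],(390,330),interpolation=2);up2=cv2.resize(s["image"][270:340,135:200],(390,420),interpolation=2)[:330]
cv2.imwrite("pics/s.png",np.hstack([up,up2])[:,:,::-1])
E
```

```text
cup rim top [[0.5235, 0.0209, 0.135]]
rim scene [[0.5284, 0.0194, 0.135]]
rim tri [0.5248, 0.0217, 0.1311]
handle end tri [0.5572, -0.0188, 0.1422]
handle onz [[0.5575, -0.0225, 0.126]]
post [0.5686, 0.239, 0.1747]
tip [0.4754, 0.2802, 0.1717]
post z.172 [[0.5698, 0.2402, 0.174]]
tip z [[0.4737, 0.2775, 0.178]]
sty onz [[0.5015, -0.2773, 0.12]]
sty ((383.3278503417969, 221.39341735839844), (5.8896965980529785, 11.523320198059082), 50.19443130493164) ((157.5, 281.5), (5.0, 9.0), 90.0)
unit yaw [0.5483, 0.0108, 13.1879]
hole [0.5242, 0.0257]
```

View pics/s.png

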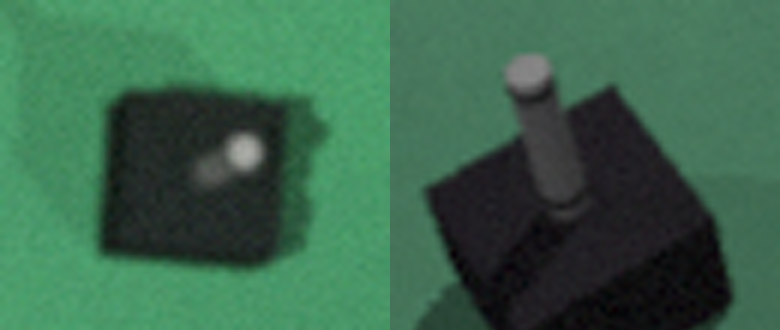

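The stylus top is at top (385.7,220.3) and scene (158.2,281.7). First move is to above the cup, with the fingers closing along the cup's x.

```bash
cat > g.py <<'E'
import sys,numpy as np
from scipy.spatial.transform import Rotation as R
from bench import r
s=r.read_state();Q=R.from_quat(s["eef_rot"]).as_matrix();y=np.degrees(np.arctan2(Q[1,1],Q[0,1]))
print("t",round(s["time"],2),"pos",s["ee_pos"].round(4),"yaw_y",y.round(2),"tilt",Q[:,2].round(4),"F",s["ft_force"].round(1),"w",round(s["width"],4),"grip",round(s["grip_force"],1),"j7",s["joint_positions"][6].round(2))
if len(sys.argv)>1:
    v=list(map(float,sys.argv[1:]));print("row",(Q.T@(np.array(v[:3])-s["ee_pos"])*1000).round(1),"turn",round((y-v[3]+180)%360-180,1) if len(v)>3 else 0)
E
R='[-483,-416,0,31,1]'; python3 -m crank '[[[-483,-416,0,31,1],[-483,-416,0,31,1],[-483,-416,0,31,1],[-483,-416,0,31,1],[-483,-416,0,31,1],[-483,-416,0,31,1],[-483,-416,0,31,1],[-483,-416,0,31,1],[-483,-416,0,31,1],[-483,-416,0,31,1],[-483,-416,0,31,1],[-483,-416,0,31,1],[-483,-416,0,31,1],[-483,-416,0,31,1],[-483,-416,0,31,1],[-483,-416,0,31,1],[-483,-416,0,31,1],[-483,-416,0,31,1]]]' 20; python3 g.py .525 .021 .095 38
python3 - <<'E'
from h import *
from bench import r
a=[]
for n,(x,y) in(("top",(215,150)),("scene",(220,150))):
    c=r.camera(n);a.append(cv2.resize(c["image"][y:y+105,x:x+110],(400,382),interpolation=2))
cv2.imwrite("pics/a.png",np.hstack(a)[:,:,::-1])
E
```

```text
time: 1.9
ee_pos: [0.5256, 0.0224, 0.2226]
eef_rot: [0.438, 0.899, 0.0, -0.0]
ft_force: [0.1, 0.2, -0.7]
width: 0.0869
grip_force: 0.0
t 1.9 pos [0.5256 0.0224 0.2226] yaw_y 38.03 tilt [-0.e+00  4.e-04 -1.e+00] F [ 0.1  0.2 -0.7] w 0.0869 grip 0.0 j7 0.59
row [ -0.8  -1.4 127.6] turn 0.0
```

View pics/a.png

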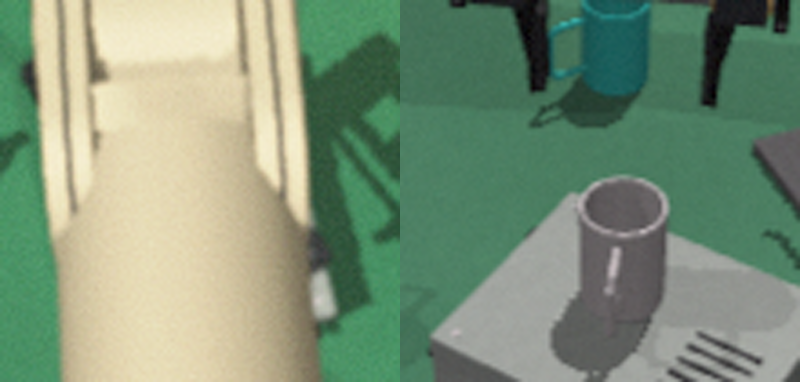

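The scene crop shows the fingertips at (540,85) and (708,100), evenly spaced either side of the cup at (623,207). I'll descend and close.

```bash
python3 -m crank '[[[-1,-1,30,0,1],[-1,-1,60,0,1],[-1,-1,90,0,1],[-1,-1,115,0,1],[-1,-1,127,0,1],[-1,-1,127,0,1],[-1,-1,127,0,1]]]' 20 ; python3 -m crank '[[[0,0,0,0,-1],[0,0,0,0,-1],[0,0,0,0,-1],[0,0,0,0,-1],[0,0,0,0,-1],[0,0,0,0,-1],[0,0,0,0,-1],[0,0,0,0,-1]]]' 25; python3 g.py
```

```text
time: 2.7
ee_pos: [0.5263, 0.0201, 0.0965]
eef_rot: [0.439, 0.899, 0.0, 0.0]
ft_force: [-0.1, 0.3, 0.9]
width: 0.087
grip_force: 0.0
time: 3.5
ee_pos: [0.5258, 0.02, 0.0957]
eef_rot: [0.439, 0.899, 0.0, 0.0]
ft_force: [0.6, 0.3, 0.9]
width: 0.0526
grip_force: 25.0
t 3.5 pos [0.5258 0.02   0.0957] yaw_y 37.93 tilt [ 3.e-04  2.e-04 -1.e+00] F [0.6 0.3 0.9] w 0.0526 grip 25.0 j7 0.65
```

```bash
python3 -m crank '[[[0,0,-5,0,-1],[0,0,-20,0,-1],[0,0,-50,0,-1],[0,0,-90,0,-1],[0,0,-130,0,-1],[0,0,-150,0,-1],[0,0,-150,0,-1],[0,0,-150,0,-1]]]' 25; python3 g.py .465 .33 .245 -22
python3 - <<'E'
from h import *
from bench import r
c=r.camera("scene");t=r.camera("top");pickle.dump([c,t],open("c1.pkl","wb"))
a=cv2.resize(c["image"][100:220,220:380],(640,480),interpolation=2)
cv2.imwrite("pics/b.png",a[:,:,::-1])
E
```

```text
time: 4.3
ee_pos: [0.5254, 0.0199, 0.2451]
eef_rot: [0.439, 0.899, -0.0, -0.0]
ft_force: [0.2, 0.4, -1.0]
width: 0.0524
grip_force: 25.0
t 4.3 pos [0.5254 0.0199 0.2451] yaw_y 37.92 tilt [-3.e-04  1.e-04 -1.e+00] F [ 0.2  0.4 -1. ] w 0.0524 grip 25.0 j7 0.58
row [2.817e+02 1.429e+02 2.000e-01] turn 59.9
```

View pics/b.png

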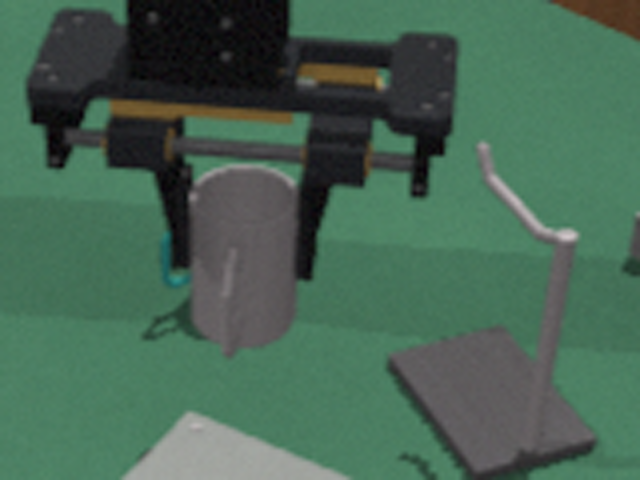

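The cup is held upright. The handle shows from (233,252) to (230,350) in the crop, and the rim centre is near (245,187). I'll work out its offset in the hand while moving over, staying high, to beside the hook.

```bash
python3 - <<'E'
from h import *
c,t=pickle.load(open("c1.pkl","rb"))
for n,uv,z in(("rim",[281.25,146.75],.285),("lo",[277.5,187.],.232),("up",[278.2,163.5],.273)):
    p=onz(c,uv,z)[0];print(n,p.round(4),np.degrees(np.arctan2(*(p[:2]-[.5254,.0199])[::-1])).round(1))
rm=onz(c,[281.25,146.75],.285)[0][:2]
print(proj(c,[.5254,.0199,.285]),proj(c,[.5254,.0199,.21]))
for a in(-46,-52,-58):
    u=np.array([np.cos(np.radians(a)),np.sin(np.radians(a))])*.059+rm
    print(a,proj(c,[[*u,.232],[*u,.273]]).round(1).tolist())
E
python3 -m crank '[[[282,143,0,60,-1],[282,143,0,60,-1],[282,143,0,60,-1],[282,143,0,60,-1],[282,143,0,60,-1],[282,143,0,60,-1],[282,143,0,60,-1],[282,143,0,60,-1],[282,143,0,60,-1],[282,143,0,60,-1],[282,143,0,60,-1],[282,143,0,60,-1]]]'
python3 g.py
python3 - <<'E'
from h import *
from bench import r
c=r.camera("scene");t=r.camera("top");pickle.dump([c,t],open("c2.pkl","wb"))
a=cv2.resize(c["image"][60:220,270:430],(400,400),interpolation=2);b=cv2.resize(t["image"][140:300,90:250],(400,400),interpolation=2)
cv2.imwrite("pics/c.png",np.hstack([a,b])[:,:,::-1])
E
```

```text
rim [0.5229 0.0228 0.285 ] 131.2
lo [ 0.5596 -0.0227  0.232 ] -51.3
up [ 0.5462 -0.0081  0.273 ] -53.5
[[281.10570595 147.86280478]] [[280.66941806 178.58634569]]
-46 [[280.2, 187.3], [280.4, 170.1]]
-52 [[277.0, 187.1], [277.1, 170.0]]
-58 [[273.8, 186.7], [273.8, 169.6]]
time: 5.6
ee_pos: [0.4656, 0.3293, 0.2456]
eef_rot: [0.83, 0.558, 0.0, -0.0]
ft_force: [-1.0, 0.0, -0.9]
width: 0.0524
grip_force: 25.0
t 5.6 pos [0.4656 0.3293 0.2456] yaw_y -22.11 tilt [-0.e+00  1.e-04 -1.e+00] F [-1.   0.  -0.9] w 0.0524 grip 25.0 j7 -1.03
```

View pics/c.png

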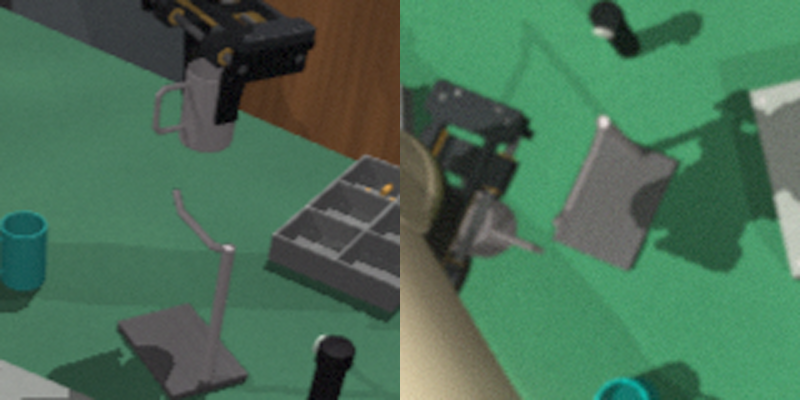

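Scene crop: handle loop at (155–185, 85–135), hook tip at (177,192), post top at (228,248). Top crop: handle end at (540,248), hook from (605,122) to (560,228). I'll check the handle's position relative to the rod.

```bash
python3 - <<'E'
from h import *
c,t=pickle.load(open("c2.pkl","rb"))
T=np.array([.4656,.3293]);u=np.array([.924,-.383]);n=np.array([.383,.924]);post=np.array([.569,.2395])
f=lambda p:(round(float((p[:2]-post)@u)*1000+63,1),round(float((p[:2]-post)@n)*1000,1))
e=onz(t,[90+140/2.5,140+247/2.5],.275)[0];print("handle end top",e.round(4),"along,perp from rod",f(e),"expect",f(np.append(T-n*.061,0)))
print("handle tri",tri(t,[146,239],s:=c,[270+159/2.5,60+90/2.5]).round(4))
for k,z in(("up",.275),("lo",.230)):print(k,proj(c,[*(T-n*.059),z]),"seen",270+160/2.5,60+(90 if k=="up" else 132)/2.5)
print("rod ends in perp: post",f(onz(t,[90+204/2.5,140+122/2.5],.174)[0]),"tip",f(onz(t,[90+160/2.5,140+226/2.5],.176)[0]))
print("scene: tip",f(onz(c,[270+176/2.5,60+193/2.5],.176)[0]),"post",f(onz(c,[270+227/2.5,60+248/2.5],.174)[0]))
E
python3 g.py .4656 .3293 .16 -22.3
```

```text
handle end top [0.4425 0.2647 0.275 ] along,perp from rod (-63.5, -25.1) expect (-66.9, -17.7)
handle tri [0.4449 0.2677 0.2749]
up [[333.24177876  95.06106893]] seen 334.0 96.0
lo [[331.44362007 112.17442298]] seen 334.0 112.8
rod ends in perp: post (64.2, -0.9) tip (-40.7, -5.1)
scene: tip (-33.0, -2.5) post (64.7, -1.1)
t 5.7 pos [0.4654 0.3297 0.2457] yaw_y -22.1 tilt [ 1.e-04  3.e-04 -1.e+00] F [ 0.2  0.7 -0.2] w 0.0527 grip 25.0 j7 -1.03
row [-0.3  0.3 85.7] turn 0.2
```

```bash
python3 -m crank '[[[0,0,30,0,-1],[0,0,60,0,-1],[0,0,80,0,-1],[0,0,86,0,-1],[0,0,86,0,-1],[0,0,86,0,-1]]]' ; python3 -m crank '[[[0,8,0,0,-1],[0,16,0,0,-1],[0,24,0,0,-1],[0,30,0,0,-1],[0,36,0,0,-1],[0,36,0,0,-1],[0,36,0,0,-1]]]'
python3 - <<'E'
from h import *
from bench import r
c=r.camera("scene");t=r.camera("top");pickle.dump([c,t],open("c3.pkl","wb"))
a=cv2.resize(c["image"][95:195,295:395],(400,400),interpolation=2);b=cv2.resize(t["image"][160:260,110:210],(400,400),interpolation=2)
cv2.imwrite("pics/d.png",np.hstack([a,b])[:,:,::-1])
E
```

```text
time: 6.3
ee_pos: [0.4658, 0.3306, 0.1608]
eef_rot: [0.829, 0.559, 0.001, -0.0]
ft_force: [-0.4, -0.7, -0.1]
width: 0.0523
grip_force: 25.0
time: 7.0
ee_pos: [0.4984, 0.3168, 0.1594]
eef_rot: [0.829, 0.559, -0.0, -0.0]
ft_force: [0.0, -0.8, -1.0]
width: 0.0525
grip_force: 25.0
```

View pics/d.png

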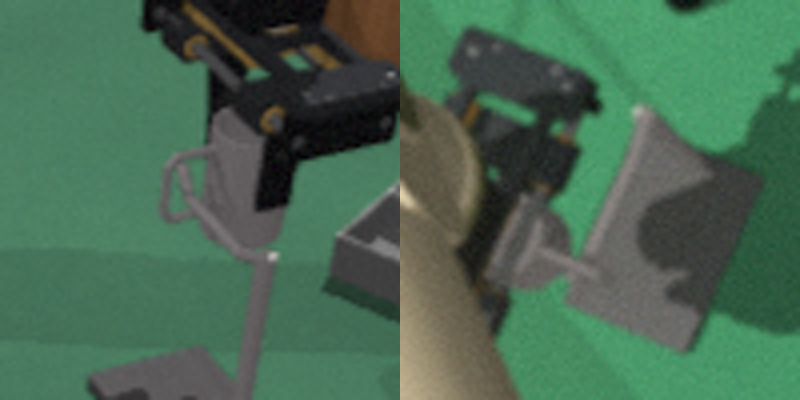

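The hook passes through the handle loop: rod running from tip (180,165) to post top (270,257) in the scene crop. No contact force so far. Next I'll slide on and lower.

```bash
python3 -m crank '[[[0,8,0,0,-1],[0,16,0,0,-1],[0,24,0,0,-1],[0,31,0,0,-1],[0,31,5,0,-1],[0,31,10,0,-1],[0,31,15,0,-1],[0,31,18,0,-1],[0,31,18,0,-1]]]'; python3 -m crank '[[[0,0,2,0,-1],[0,0,2,0,-1]]]'
```

```text
time: 8.0
ee_pos: [0.5267, 0.3052, 0.1409]
eef_rot: [0.829, 0.559, -0.001, -0.0]
ft_force: [0.6, -0.3, -1.3]
width: 0.0527
grip_force: 25.0
time: 8.2
ee_pos: [0.5271, 0.3052, 0.1395]
eef_rot: [0.829, 0.559, 0.0, -0.0]
ft_force: [-1.3, 0.4, -1.4]
width: 0.0523
grip_force: 25.0
```

```bash
for i in 1; do python3 -m crank '[[[0,0,1,0,-1],[0,0,1,0,-1]]]'; python3 -m crank '[[[0,0,1,0,-1],[0,0,1,0,-1]]]'; done; python3 - <<'E'
from h import *
from bench import r
c=r.camera("scene")
a=cv2.resize(c["image"][95:195,295:395],(600,600),interpolation=2)
cv2.imwrite("pics/e.png",a[:,:,::-1])
E
```

```text
time: 8.4
ee_pos: [0.5272, 0.3052, 0.1386]
eef_rot: [0.829, 0.559, 0.0, -0.0]
ft_force: [0.1, -0.0, -0.8]
width: 0.052
grip_force: 25.0
time: 8.6
ee_pos: [0.5273, 0.3052, 0.1376]
eef_rot: [0.829, 0.559, 0.0, -0.0]
ft_force: [1.6, 0.2, -0.5]
width: 0.0526
grip_force: 25.0
```

View pics/e.png

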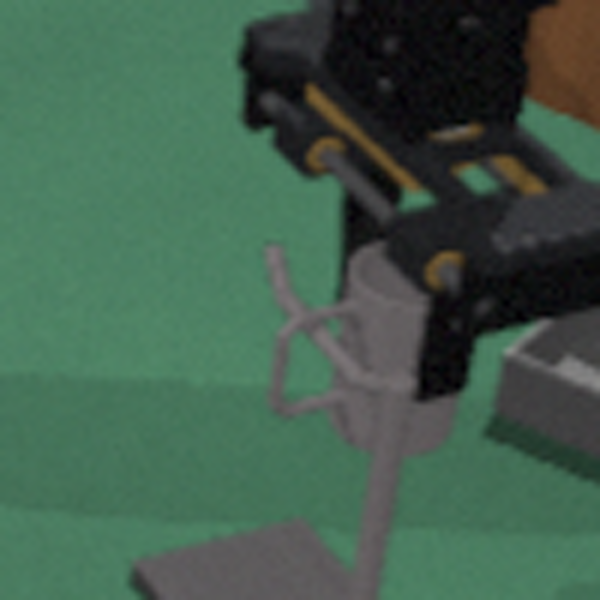

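The upper handle bar is right at the rod, crossing at (310,315), with the hook tip clear at (275,250). I'll lower a little more until it touches.

```bash
python3 -m crank '[[[0,0,1,0,-1],[0,0,1,0,-1],[0,0,1,0,-1]]]'; python3 -m crank '[[[0,0,1,0,-1],[0,0,1,0,-1],[0,0,1,0,-1]]]'
```

```text
time: 8.95
ee_pos: [0.5274, 0.3052, 0.137]
eef_rot: [0.829, 0.559, 0.0, -0.0]
ft_force: [-0.9, -1.0, 3.5]
width: 0.0525
grip_force: 25.0
time: 9.25
ee_pos: [0.5274, 0.3051, 0.1361]
eef_rot: [0.829, 0.559, 0.0, -0.0]
ft_force: [-1.2, -1.0, 5.5]
width: 0.0526
grip_force: 25.0
```

It's seated on the rod at 5.5 N. Opening now, then letting it swing and rising.

```bash
python3 -m crank '[[[0,0,0,0,1],[0,0,0,0,1],[0,0,0,0,1],[0,0,0,0,1],[0,0,0,0,1],[0,0,0,0,1],[0,0,0,0,1],[0,0,0,0,1],[0,0,0,0,1],[0,0,0,0,1],[0,0,0,0,1],[0,0,0,0,1]]]'; python3 -m crank '[[[0,0,-10,0,1],[0,0,-30,0,1],[0,0,-60,0,1],[0,0,-100,0,1],[0,0,-130,0,1],[0,0,-130,0,1]]]'
python3 g.py .5015 -.2773 .266 -22
python3 - <<'E'
from h import *
from bench import r
c=r.camera("scene");t=r.camera("top");pickle.dump([c,t],open("c4.pkl","wb"))
d=pickle.load(open("cam0.pkl","rb"))
for n,a,(x,y,w,h) in(("scene",c,(300,110,110,120)),("top",t,(120,160,90,100))):
    m=np.zeros((420,560),np.uint8);m[y:y+h,x:x+w]=(np.abs(a["image"].astype(int)-d[n]["image"]).max(2)>35)[y:y+h,x:x+w]
    k,l,s,ce=cv2.connectedComponentsWithStats(m)
    print(n,[(s[i].tolist(),ce[i].round(0).tolist()) for i in range(1,k) if s[i][4]>40])
# stylus: rays vs heights
t0,s0=d["top"],d["scene"]
print("sty",onz(t0,[385.7,220.3],.12).round(4),onz(s0,[158.2,281.7],.12).round(4),tri(t0,[385.7,220.3],s0,[158.2,281.7]).round(4))
print("block corner c",onz(t0,np.array([[361.5,236],[363.9,210.1],[392,212.6],[389.7,238.5]]),.05).mean(0).round(4))
E
```

```text
time: 10.45
ee_pos: [0.5272, 0.3051, 0.1356]
eef_rot: [0.829, 0.559, 0.0, -0.0]
ft_force: [-0.6, 0.5, -0.1]
width: 0.087
grip_force: 0.0
time: 11.05
ee_pos: [0.529, 0.3059, 0.2713]
eef_rot: [0.829, 0.559, 0.004, -0.0]
ft_force: [-0.3, 0.3, 0.4]
width: 0.0872
grip_force: 0.0
t 11.05 pos [0.529  0.3059 0.2713] yaw_y -22.09 tilt [ 0.0064  0.0049 -1.    ] F [-0.3  0.3  0.4] w 0.0872 grip 0.0 j7 -0.91
row [-550.7  193.8    2.2] turn -0.1
scene [([377, 110, 11, 7, 60], [382.0, 113.0]), ([300, 133, 45, 56, 1121], [314.0, 158.0]), ([345, 146, 18, 14, 78], [354.0, 152.0]), ([332, 154, 26, 24, 340], [345.0, 166.0]), ([330, 202, 21, 14, 185], [341.0, 208.0]), ([322, 207, 13, 15, 80], [328.0, 214.0]), ([308, 218, 24, 12, 183], [319.0, 225.0])]
top [([120, 160, 34, 100, 1410], [130.0, 202.0]), ([178, 201, 21, 24, 253], [189.0, 211.0]), ([148, 202, 35, 31, 498], [164.0, 219.0]), ([194, 206, 16, 23, 216], [202.0, 219.0])]
sty [[ 0.5032 -0.2791  0.12  ]] [[ 0.5068 -0.2791  0.12  ]] [ 0.504  -0.279   0.1173]
block corner c [ 0.5023 -0.2739  0.05  ]
```

```bash
python3 -m crank '[[[0,0,0,0,1],[0,0,0,0,1]]]' >/dev/null; python3 g.py .5035 -.279 .266 -90; python3 - <<'E'
from h import *
c,t=pickle.load(open("c4.pkl","rb"));P=[[.511,.262,.16],[.511,.262,.11],[.511,.262,.08]]
print(proj(c,P).round(),proj(t,P).round())
E
```

```text
t 11.35 pos [0.5267 0.3049 0.2644] yaw_y -22.07 tilt [-0.0016 -0.0011 -1.    ] F [ 0.5  0.  -0.4] w 0.0872 grip 0.0 j7 -0.91
row [-549.8  197.9   -0.9] turn 67.9
[[347. 150.]
 [344. 166.]
 [343. 176.]] [[162. 214.]
 [167. 217.]
 [169. 219.]]
```

The cup blob is at scene (345,166), as predicted for hanging at (344,166). On to the stylus.

```bash
python3 -m crank '[[[-550,198,0,68,1],[-550,198,0,68,1],[-550,198,0,68,1],[-550,198,0,68,1],[-550,198,0,68,1],[-550,198,0,68,1],[-550,198,0,68,1],[-550,198,0,68,1],[-550,198,0,68,1],[-550,198,0,68,1],[-550,198,0,68,1],[-550,198,0,68,1],[-550,198,0,68,1],[-550,198,0,68,1],[-550,198,0,68,1],[-550,198,0,68,1],[-550,198,0,68,1],[-550,198,0,68,1],[-550,198,0,68,1],[-550,198,0,68,1]]]'; python3 g.py .5035 -.279 .078 -90
```

```text
time: 13.35
ee_pos: [0.5041, -0.2788, 0.2655]
eef_rot: [1.0, -0.001, 0.0, -0.0]
ft_force: [0.4, -0.3, -0.0]
width: 0.0867
grip_force: 0.0
t 13.35 pos [ 0.5041 -0.2788  0.2655] yaw_y -90.06 tilt [ 1.e-04  1.e-04 -1.e+00] F [ 0.4 -0.3 -0. ] w 0.0867 grip 0.0 j7 -0.97
row [ -0.6   0.2 187.5] turn -0.1
```

```bash
python3 -m crank '[[[0,0,40,0,1],[0,0,80,0,1],[0,0,120,0,1],[0,0,160,0,1],[0,0,187,0,1],[0,0,187,0,1],[0,0,187,0,1]]]'; python3 -m crank '[[[0,0,0,0,-1],[0,0,0,0,-1],[0,0,0,0,-1],[0,0,0,0,-1],[0,0,0,0,-1],[0,0,0,0,-1],[0,0,0,0,-1],[0,0,0,0,-1],[0,0,0,0,-1],[0,0,0,0,-1],[0,0,0,0,-1],[0,0,0,0,-1]]]' 5; python3 g.py
```

```text
time: 14.05
ee_pos: [0.5042, -0.2793, 0.0793]
eef_rot: [1.0, -0.001, -0.0, 0.0]
ft_force: [0.3, 0.1, 0.5]
width: 0.0874
grip_force: 0.0
time: 15.25
ee_pos: [0.504, -0.2789, 0.0785]
eef_rot: [1.0, -0.001, -0.0, -0.0]
ft_force: [-0.2, 0.4, 0.1]
width: 0.0138
grip_force: 5.0
t 15.25 pos [ 0.504  -0.2789  0.0785] yaw_y -90.08 tilt [-1.e-04  1.e-04 -1.e+00] F [-0.2  0.4  0.1] w 0.0138 grip 5.0 j7 -0.86
```

It's gripped at 13.8 mm with no side load. I'll grip harder, lift, and measure the now-uncovered hole and the stylus in both cameras.

```bash
python3 -m crank '[[[0,0,0,0,-1],[0,0,0,0,-1],[0,0,0,0,-1],[0,0,-10,0,-1],[0,0,-40,0,-1],[0,0,-80,0,-1],[0,0,-110,0,-1],[0,0,-120,0,-1],[0,0,-120,0,-1],[0,0,-120,0,-1],[0,0,-120,0,-1]]]' 40; python3 g.py; python3 - <<'E'
from h import *
from bench import r
c=r.camera("scene");t=r.camera("top");pickle.dump([c,t],open("c5.pkl","wb"))
for n,a,(x,y,w,h) in(("top",t,(250,190,35,35)),("scene",c,(255,205,50,45))):
    print(n,proj(a,[.524,.0255,.06]).round(1).tolist())
    g=cv2.cvtColor(a["image"],cv2.COLOR_RGB2GRAY).astype(int)[y:y+h,x:x+w];m=(g<np.median(g)-25).astype(np.uint8)
    k,l,s,ce=cv2.connectedComponentsWithStats(m)
    for i in range(1,k):
        if s[i][4]>5:print(s[i].tolist(),(ce[i]+[x,y]).round(1),onz(a,ce[i]+[x,y],.06).round(4))
a=cv2.resize(c["image"][170:320,130:330],(400,300),interpolation=2);b=cv2.resize(c["image"][200:260,245:325],(400,300),interpolation=2)
b2=cv2.resize(t["image"][180:240,230:310],(400,300),interpolation=2);e=cv2.resize(c["image"][125:215,300:420],(400,300),interpolation=2)
cv2.imwrite("pics/f.png",np.vstack([np.hstack([a,b]),np.hstack([b2,e])])[:,:,::-1])
E
```

```text
time: 16.35
ee_pos: [0.5034, -0.2785, 0.1971]
eef_rot: [1.0, -0.001, -0.001, -0.0]
ft_force: [-0.2, -0.1, -0.4]
width: 0.0133
grip_force: 40.0
t 16.35 pos [ 0.5034 -0.2785  0.1971] yaw_y -90.07 tilt [-2.2e-03  8.0e-04 -1.0e+00] F [-0.2 -0.1 -0.4] w 0.0133 grip 40.0 j7 -0.94
top [[262.8, 215.3]]
[9, 0, 3, 4, 8] [260.4 191.1] [[0.5881 0.0321 0.06  ]]
[14, 0, 3, 3, 7] [265.  190.7] [[0.5892 0.02   0.06  ]]
[10, 23, 3, 5, 10] [260.7 214.6] [[0.5259 0.0309 0.06  ]]
scene [[281.2, 228.7]]
[0, 0, 9, 10, 54] [257.9 208.1] [[0.4343 0.0344 0.06  ]]
[19, 0, 31, 13, 216] [293.8 209. ] [[0.4973 0.0949 0.06  ]]
[24, 22, 7, 5, 27] [281.6 229. ] [[0.5254 0.0254 0.06  ]]
[46, 36, 4, 3, 8] [302.8 241.9] [[0.587  0.0307 0.06  ]]
[44, 39, 6, 5, 16] [301.4 245.8] [[0.5932 0.0199 0.06  ]]
[41, 43, 6, 2, 8] [298.2 248.6] [[0.5941 0.0088 0.06  ]]
```

View pics/f.png

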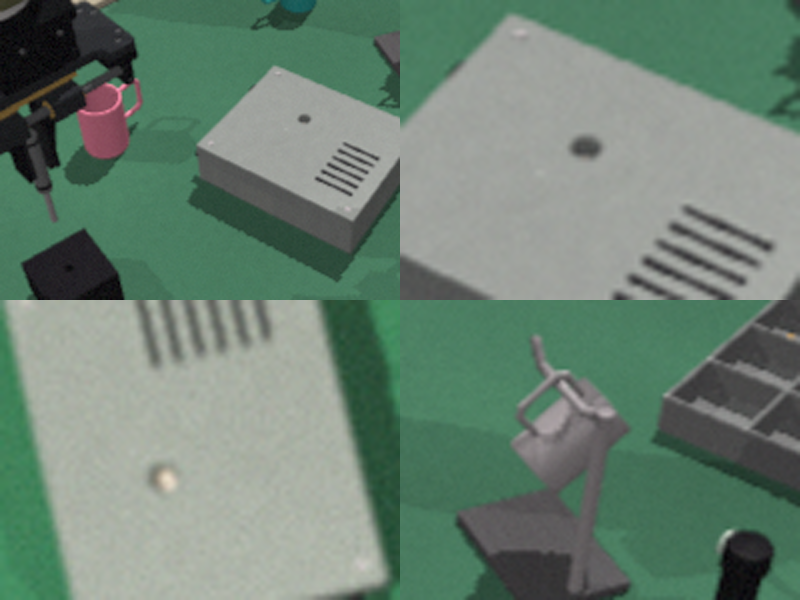

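The view shows:
- **Hole:** visible at scene (281.6,229) and top (262.6,215.8).
- **Cup:** hanging on the hook by its handle.
- **Stylus:** upright in the gripper, tip near scene (157,280).

I'll move over the hole.

```bash
python3 - <<'E'
from h import *
c,t=pickle.load(open("c5.pkl","rb"));print(proj(c,[[.504,-.279,.1235],[.504,-.279,.1685]]).round(1).tolist(),"seen tip ~",130+55/2,170+220/2, "shaft top ~",130+45/2,170+188/2)
E
python3 g.py .523 .0257 .18 -90
python3 -m crank '[[[20,-304,0,0,-1],[20,-304,0,0,-1],[20,-304,0,0,-1],[20,-304,0,0,-1],[20,-304,0,0,-1],[20,-304,0,0,-1],[20,-304,0,0,-1],[20,-304,0,0,-1],[20,-304,0,0,-1],[20,-304,0,0,-1],[20,-304,0,0,-1]]]'; python3 g.py .523 .0257 .1435 -90
```

```text
[[157.1, 279.6], [152.2, 263.8]] seen tip ~ 157.5 280.0 shaft top ~ 152.5 264.0
t 16.45 pos [ 0.5035 -0.2787  0.1974] yaw_y -90.08 tilt [-1.9e-03  5.0e-04 -1.0e+00] F [ 0.1  0.  -0.1] w 0.0129 grip 40.0 j7 -0.94
row [  19.1 -304.4   17.5] turn -0.1
time: 17.55
ee_pos: [0.5244, 0.0236, 0.1985]
eef_rot: [1.0, -0.002, -0.0, 0.0]
ft_force: [0.1, 0.6, -0.7]
width: 0.0132
grip_force: 40.0
t 17.55 pos [0.5244 0.0236 0.1985] yaw_y -90.21 tilt [-0. -0. -1.] F [ 0.1  0.6 -0.7] w 0.0132 grip 40.0 j7 -1.62
row [-1.4 -2.1 55. ] turn -0.2
```

```bash
python3 -m crank '[[[-1,-1.5,20,0,-1],[-1,-1.5,40,0,-1],[-1,-1.5,53,0,-1],[-1,-1.5,53,0,-1],[-1,-1.5,53,0,-1]]]'; python3 g.py .523 .0257 .1435
python3 - <<'E'
from h import *
from bench import r
c=r.camera("scene");c5,_=pickle.load(open("c5.pkl","rb"))
p=r.read_state()["ee_pos"];T=p-[0,0,.0735];print("tip pred",proj(c,T).round(1),"shaft",proj(c,T+[0,0,.02]).round(1),"hole pred",proj(c,[*T[:2],.06]).round(1))
g=cv2.cvtColor(c["image"],7).astype(int);g5=cv2.cvtColor(c5["image"],7).astype(int)
print(g[208:236,268:296:1]);
E
```

```text
time: 18.05
ee_pos: [0.5236, 0.0261, 0.146]
eef_rot: [1.0, -0.001, 0.0, 0.0]
ft_force: [0.1, -0.0, 0.4]
width: 0.0135
grip_force: 40.0
t 18.05 pos [0.5236 0.0261 0.146 ] yaw_y -90.12 tilt [ 2.e-04 -2.e-04 -1.e+00] F [ 0.1 -0.   0.4] w 0.0135 grip 40.0 j7 -1.59
row [-0.6  0.4  2.5] turn 0
tip pred [[281.5 224.5]] shaft [[281.6 218.2]] hole pred [[281.5 228.5]]
[[160 158 158 161 162 162 164 162 161 163 116  67  74  72  68  65  57  89
  106 106 104 107 103 106 108 106 109 105]
 [161 161 159 162 161 161 161 163 161 161 114  53  44  49  51  43  53  93
  105 105 105 106 107 105 104 108 105 105]
 [161 165 164 163 162 162 162 162 162 159 130  72  35  28  31  37  94 132
  128 110 106 106 105 106 106 108 105 105]
 [164 163 165 163 161 164 163 162 162 161 138  90  66  60  60  59 112 150
  156 145 127 112 108 105 108 103 106 106]
 [165 165 163 166 164 164 162 161 163 162 157 137  99  72  81 128 156 161
  164 162 155 150 145 126 111 107 106 107]
 [164 164 163 165 163 164 163 164 161 158 162 159 124  91  95 142 165 165
  163 161 163 163 162 155 146 128 113 107]
 [161 164 165 164 163 162 162 163 16
[... 1838 characters left out ...]
163 165 162 162 162 164 161 163 162 162 132  90  83  80  79  79 101 147
  161 162 160 163 155 148 148 148 154 157]
 [160 161 166 163 163 163 162 163 162 163 128  93  90 103 104  88  96 146
  168 164 164 163 163 159 160 159 163 161]
 [160 164 163 164 164 162 164 164 164 139 105  96  94  99 101  92  95 109
  147 165 162 164 163 163 164 166 164 165]
 [165 163 162 165 163 165 164 165 153 117  97  93  93  93  94  95  94  92
  106 144 160 164 161 162 164 165 165 164]
 [164 164 161 161 174 172 164 140 112  99  93  94  95  93  94  96  94  93
   95 105 116 148 162 164 163 164 163 164]
 [165 163 164 162 166 164 165 129  93  93  94  94  92  95  92  94  92  95
   93  94  94 105 145 161 163 162 163 163]]
```

The tip projects onto the hole centre in the scene view to within about 1 px. I'll descend in.

```bash
python3 -m crank '[[[0,0,8,0,-1],[0,0,14,0,-1],[0,0,20,0,-1],[0,0,22,0,-1],[0,0,22,0,-1],[0,0,22,0,-1]]]' 55;  python3 -m crank '[[[0,0,2,0,-1],[0,0,4,0,-1],[0,0,4,0,-1],[0,0,4,0,-1]]]';python3 -m crank '[[[0,0,1.5,0,-1],[0,0,3,0,-1],[0,0,3,0,-1],[0,0,3,0,-1]]]'
```

```text
time: 18.7
ee_pos: [0.5235, 0.0265, 0.1236]
eef_rot: [1.0, -0.001, 0.0, -0.0]
ft_force: [0.7, 0.2, -0.6]
width: 0.0129
grip_force: 55.0
time: 19.1
ee_pos: [0.5237, 0.0266, 0.1197]
eef_rot: [1.0, -0.001, 0.0, -0.0]
ft_force: [0.4, 0.0, 1.9]
width: 0.0123
grip_force: 55.0
time: 19.5
ee_pos: [0.5236, 0.0266, 0.1167]
eef_rot: [1.0, -0.001, 0.0, -0.0]
ft_force: [0.5, 0.3, 4.0]
width: 0.0128
grip_force: 55.0
```

```bash
python3 -m crank '[[[0,0,1,0,-1],[0,0,1,0,-1],[0,0,1,0,-1]]]';  python3 -m crank '[[[0,0,0.7,0,-1],[0,0,0.7,0,-1],[0,0,0.7,0,-1]]]'
```

```text
time: 19.8
ee_pos: [0.5238, 0.0266, 0.1161]
eef_rot: [1.0, -0.001, 0.0, -0.0]
ft_force: [-1.2, 0.2, 8.3]
width: 0.0128
grip_force: 55.0
time: 20.1
ee_pos: [0.5241, 0.0265, 0.1159]
eef_rot: [1.0, -0.001, 0.001, -0.0]
ft_force: [-1.8, 0.8, 12.7]
width: 0.0128
grip_force: 55.0
```

The button is on its hard stop: 12.7 N with no further travel. I'll hold, check the cup, and hand in.

```bash
python3 -m crank '[[[0,0,0,0,-1],[0,0,0,0,-1],[0,0,0,0,-1],[0,0,0,0,-1],[0,0,0,0,-1]]]'; python3 - <<'E'
from h import *
from bench import r
c=r.camera("scene");c5,_=pickle.load(open("c5.pkl","rb"))
d=np.abs(c["image"].astype(int)-c5["image"])[140:180,330:370].max(2);print("cup region change",d.mean(),(d>40).sum())
if (d>40).sum()<60: print(r.close_job())
E
```

```text
time: 20.6
ee_pos: [0.5241, 0.0266, 0.1159]
eef_rot: [1.0, -0.001, 0.001, -0.0]
ft_force: [-2.0, -0.1, 13.3]
width: 0.0128
grip_force: 55.0
cup region change 9.32375 49
the job is handed in; nothing more can be done
None
```

The job is handed in at 20.6 s of the 54 s: the cup hangs by its handle on the hook, and the stylus, still gripped, holds the reset button against its stop at about 13 N; no verdict came back, and I didn't check the other tools in a final picture.

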